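Put the rinsed survey slate and line spool up to dry

TASK

Put the reef-survey kit up to dry: take the large slate (the one with the thick rim along its top) out of the wire rack and press its thin lower edge into the sprung clip until it is fully home, standing upright and centred in the jaws, and put the empty line spool on the upright spindle, flat down on its foot. Either may go first; leave the small slate in the rack and do not shift the soap dispenser, the torch or the tipped-over cup. Let go of everything when you are done.

Things in the scene. Friction and masses are not known exactly. Their poses are not given: they have to be found in the camera images.
- slate: Large white plastic dive slate, the one to put up: plate 5 mm thick (its x), 130 mm wide (y), 150 mm tall (z), about 0.17 kg, with a thick rim along its top. Both faces alike; either way round is right. Origin: middle of the lower edge, z up. It starts standing in either slot of the rack, lower edge 12 mm above the shelf, leaning up to 3 degrees.
- slate_rim (a point): Middle of the slate's rim, 142 mm above the lower edge: the place to grip, across its thickness. The rim is 11 mm thick, 16 mm tall (134 to 150 mm above the lower edge) and runs the whole width; a pencil end 6 mm across stands 22 mm out of its +y end.
- small_slate: Small white slate, 5 mm thick (x), 90 mm wide (y), 100 mm tall (z), without a rim; stands in the other slot of the rack and must stay there. Origin: middle of its lower edge.
- rack: Fixed stainless wire draining rack, 116 x 130 mm. Two slots run along its y, their middles at x = -32 and +32 mm; each lies between two upright wire loops 70 mm high with a 7 mm gap. Plates stand on wires 12 mm above the shelf. Origin: centre of its underside.
- clip: Fixed sprung edge clip: grey base 62 mm (x) by 124 mm (y), 14 mm high, and two stainless jaws 100 mm long along y facing each other across x = 0. Each is hinged at its foot and sprung shut: they nearly meet (2.4 mm apart) 42 mm above the shelf. The slate's width goes along the clip's y, its thickness along the clip's x. Origin: centre of the underside, z up.
- clip_mouth (a point): Middle of the clip's mouth, 65 mm above the shelf, where the jaws flare to 19 mm apart. A plate pressed straight down here parts the jaws against about 6 to 18 N and is then gripped by them.
- clip_slot (a point): Middle of the floor of the 7 mm wide, bevelled slot between the jaws' feet, 14 mm above the shelf. The slate is home when its lower edge rests on this floor.
- spool: Empty black plastic line spool standing on its flange: 70 mm tall, two flanges 60 mm across and 9 mm thick (0 to 9 and 61 to 70 mm up), hub 38 mm across between them, bore 22 mm right through along z. About 0.09 kg. Grip the upper flange across its 60 mm. Origin: centre of its underside.
- spindle: Fixed upright steel spindle on a grey foot 76 mm across and 14 mm high; the post is 18 mm across with a tapered tip, its top 106 mm above the shelf. The spool is home when its underside lies on the foot, 14 mm above the shelf. It stands 90 to 110 mm from the clip on the clip's +x side. Origin: centre of its underside, z up.
- dispenser: Standing clear soap pump dispenser with white push-button head, 64 mm across, 155 mm tall, nozzle reaching 45 mm to its +x. A loose bystander. Origin: centre of its underside.
- cup: Blue plastic cup lying tipped over on its side: 85 mm long along its x (mouth, 66 mm across, at +x), about 66 mm high. A loose bystander that can roll. Origin: on the shelf under its middle.
- torch: Black dive torch standing on its lamp head close by the clip, on the side away from the spindle (85 to 100 mm from the clip's middle): head 46 mm across, barrel 34 mm, 140 mm tall, about 0.35 kg. A loose bystander. Origin: centre of its underside.

How it is judged:
By the outcome, as a careful person would: the job done as asked, in the order asked, and still so for the second after the job is handed in, with the robot touching nothing.
It also fails if it takes over 64 s, if anything falls off the work surface, if the arm or the gripper's body presses on something with over 40 N, if the wrist force passes 120 N, or if a joint passes its speed limit or range.

ROBOT

A 6-joint arm with a two-finger parallel gripper is mounted at the origin on the work surface. World frame = base frame: x ahead of the robot, y to its left, z up, the work surface at z = 0. Lengths are in mm, angles in rad, forces in N, time in s.
With the tool pointing down it reaches from about 325 to 850 mm from the base axis. Payload 15.5 kg.
Tool frame: the origin (TCP) lies midway between the tips of the shut fingers; the grasp point (between the pads) lies 19 mm behind it; y points along the fingers, x is the direction in which the jaws open and shut, and the axes are right-handed (so a half turn about y gives the same grasp; the last joint's range is limited). The gripper opens to 91 mm and grips with 3 to 60 N. Pads are 32 mm wide; open, the fingers measure 118 mm over their backs; the gripper's body (76 mm by 178 mm) begins 60 mm behind the grasp point.
Start: joints at [-1.367, 0.494, 1.345, -0, 1.302, -0.096], TCP at [183.985, -597.307, 193.015] pointing down, gripper open.
Joint ranges: [-2.91, 2.91], [-0.82, 2.16], [0.22, 2.67], [-1.22, 4.37], [0.12, 2.79], [-3.08, 3.08]. Speed limits (rad/s): [1.89, 1.89, 2.57, 3.01, 3.01, 3.01].

INTERFACE

Orientations are given as a 3x3 rotation matrix whose columns are the frame's x, y, z axes.
In Python, from station import ctrl gives the robot as it stands. The module is installed in compiled form; this text tells all that it offers.
- The arm moves only by the tool step_arm, never from a script. Its arguments are lists of equal length, an entry for each row: "jaw": the finger opening in mm, from 0 to 91.2; "dp": the shift along the tool's x, y, z in mm, a list of three; "yaw": the turn about the tool's y in degrees. A call has 1 to 12 rows; each row is the pose to reach, as a shift and turn from the pose commanded when the call began, along the tool's axes at that moment; what a row does not reach only later rows make up. A row lasts 1/8 s, in which the tool goes at most 62.5 mm and 10.7 degrees, less where a joint would pass 70% of its speed; a pose out of reach is approached as far as the arm can. A call with a gripper value outside its range is refused whole. The fingers move at their own pace and stop on an object; the grip force is fixed at half the most. Time passes only in rows, so rows that repeat a pose let the fingers close. It gives the time, the measured TCP pose, the force and the opening at its end, in the units of the state.
- ctrl.read_state(): the state, without advancing time (a new reading comes with each control period).
- ctrl.read_camera(name): name is "scene" or "top"; returns a dict with "color" (384x512x3 uint8, red, green, blue), "fx", "fy", "cx", "cy" (pixels), "k1" (the pictures are not rectified: a ray, as slopes to the right and down, at radius r is drawn at 1 + k1 r^2 times it, then the intrinsics apply), "extrinsics" (4x4, takes a point from camera to world coordinates). Camera axes: x right, y up, looking along -z (the intrinsics and any distortion apply to the point x, -y, -z); pixel columns grow to the right and rows downward; lengths in mm; the calibration is good to about 2 mm. A picture is of the moment at which its call begins. There is no depth.
- ctrl.hand_in(): hands the job in, once; it reports no verdict.
Trained networks look in a picture, given as the dict that the camera call returned (one of the last four; its "shot" number tells which), for a name from the list of things; names that differ only in an ending like _2 or _b are one class to them, and where a whole thing is asked for, a point or a joint stands for the part that bears it (a point fixed in the world has none). Each returns a list of dicts, best first, with "conf" (0 to 1); they miss things now and then, are a little off and sometimes report something else, mostly with a low value. They report only what shows in the picture. A call takes as long as a camera call.
- ctrl.regions_of(picture, thing): "region" (384x512 bool, what is visible of it) and "rect" ([left, top, right, bottom] in pixels, round what is visible of it).
- ctrl.landmark_of(picture, thing): "position" ([column, row] in pixels: a listed point, or the origin of a listed thing).
The state is a dict: "clock": time; "joint_pos": joint angles; "qvel": joint speeds; "joint_torque": joint torques, N m; "tool_pos": TCP position; "ee_rot": TCP orientation; "contact_force": force on the tool from outside, world axes, zero at the start; "ft_torque": the same for the moment, N m; "finger_gap": opening from 0.0 (shut) to 1.0 (fully open).
Only numpy, scipy, OpenCV 4.12 (cv2) and the standard library are available. Lean on these libraries where they do the work, as an engineer would, in place of code of your own. Each camera call takes 0.05 s, during which the arm holds its last target.

## Working session

There is one attempt and no reset: what is moved stays moved. The work goes in short steps, Python scripts to look and compute and a tool call to move; the robot and the scene stay as the last step left them, time stands still between calls to the robot, and variables do not carry over. Pictures are saved under pics/ and viewed, and the job is handed in when it is done.

Besides the shell and the picture viewer there is one more tool, called after "Request:" as name([rows], argument=value, ...), one row to a line, values as JSON. step_arm: Moves the arm, as the interface text tells. Its arguments: {"type":"object","properties":{"jaw":{"type":"array","items":{"type":"number"}},"dp":{"type":"array","items":{"type":"array","items":{"type":"number"}}},"yaw":{"type":"array","items":{"type":"number"}}},"required":["jaw","dp","yaw"]}

```bash
mkdir -p pics; cat > h.py <<'E'
import numpy as np, cv2
from station import ctrl
def save(p,n): cv2.imwrite('pics/'+n,cv2.cvtColor(p['color'],cv2.COLOR_RGB2BGR))
def ray(p,uv):
    xd=(uv[0]-p['cx'])/p['fx']; yd=(uv[1]-p['cy'])/p['fy']
    x,y=xd,yd
    for _ in range(30):
        s=1+p['k1']*(x*x+y*y); x,y=xd/s,yd/s
    E=np.array(p['extrinsics']); d=E[:3,:3]@np.array([x,-y,-1.]); return E[:3,3],d
def onz(p,uv,z):
    o,d=ray(p,uv); return o+d*(z-o[2])/d[2]
def proj(p,P):
    E=np.array(p['extrinsics']); c=E[:3,:3].T@(np.array(P,float)-E[:3,3])
    x,y=c[0]/-c[2],-c[1]/-c[2]; s=1+p['k1']*(x*x+y*y)
    return np.array([p['cx']+p['fx']*x*s,p['cy']+p['fy']*y*s])
def tri(ps,uvs):
    A=np.zeros((3,3));b=np.zeros(3)
    for p,uv in zip(ps,uvs):
        o,d=ray(p,uv);d=d/np.linalg.norm(d);M=np.eye(3)-np.outer(d,d);A+=M;b+=M@o
    X=np.linalg.solve(A,b)
    return X,[float(np.linalg.norm(proj(p,X)-uv)) for p,uv in zip(ps,uvs)]
E
python3 - <<'E'
from h import *
np.set_printoptions(precision=2,suppress=True)
s=ctrl.read_camera('scene');t=ctrl.read_camera('top')
save(s,'s0.png');save(t,'t0.png')
for p in (s,t): print(p['fx'],p['cx'],p['cy'],p['k1']);print(np.array(p['extrinsics']))
zs=dict(slate_rim=None,slate=None,small_slate=None,rack=0,clip=0,clip_mouth=65,clip_slot=14,spool=0,spindle=0,dispenser=0,cup=0,torch=0)
for n,z in zs.items():
    r=[ctrl.landmark_of(p,n) for p in (s,t)]
    for nm,p,q in zip('st',(s,t),r):
        for k in q[:2]: print(n,nm,round(k['conf'],2),np.array(k['position']), onz(p,k['position'],z) if z is not None else '')
    if all(r): print('  tri',*tri((s,t),[q[0]['position'] for q in r]))
print(ctrl.read_state())
E
```

```text
440.42774079910714 252.70783642954166 192.82472387038962 -0.08329627592144506
[[  -0.51   -0.74    0.45 1010.74]
 [   0.86   -0.44    0.26  283.62]
 [   0.      0.52    0.86 1093.23]
 [   0.      0.      0.      1.  ]]
362.26842474589745 252.54769220788697 196.12567029065747 -0.0029536802419921375
[[  0.03   0.98  -0.18 368.1 ]
 [ -1.     0.03   0.01  19.31]
 [  0.02   0.18   0.98 920.05]
 [  0.     0.     0.     1.  ]]
slate_rim s 0.83 [181.1 126.3] 
slate s 0.97 [185.7 159.5] 
slate t 0.6 [359.3 235.8] 
slate t 0.25 [133.3 235.7] 
  tri [ 442.09 -275.16    4.19] [2.5785516752615147, 3.1403249713283783]
small_slate s 0.91 [177.1 176.5] 
small_slate t 0.47 [358.  206.9] 
  tri [ 511.99 -263.28   15.38] [0.24582981065326226, 0.29074067041584806]
rack s 0.74 [183.4 171.5] [ 480.73 -266.05    0.  ]
rack t 0.6 [357.  220.7] [ 478.3  -263.85    0.  ]
  tri [ 479.1  -266.11   -2.98] [0.4531059453597921, 0.5401221523101493]
clip s 0.87 [336.7 263.2] [513.54 253.79   0.  ]
clip t 0.75 [160.9 198.4] [521.59 240.62   0.  ]
  tri [518.34 247.05   2.91] [2.8812979791955735, 3.0359557453614303]
c
[... 777 characters left out ...]
   0.  ]
cup s 0.75 [270.6 205.2] [448.61  15.28   0.  ]
torch s 0.63 [367.5 244.1] [420.11 303.18   0.  ]
torch t 0.92 [133.1 237.5] [419.95 303.14   0.  ]
  tri [419.97 303.2   -0.25] [0.007074423743373859, 0.007965831546073592]
{'clock': 1.3, 'joint_pos': array([-1.37,  0.49,  1.35, -0.  ,  1.3 , -0.1 ]), 'qvel': array([-0.,  0.,  0., -0., -0.,  0.]), 'joint_torque': array([ -0.  , -87.87, -38.23,   0.07,   0.04,  -0.  ]), 'tool_pos': array([ 183.98, -597.29,  192.99]), 'ee_rot': array([[ 0.29, -0.  ,  0.96],
       [-0.96,  0.  ,  0.29],
       [-0.  , -1.  ,  0.  ]]), 'contact_force': array([0.26, 0.93, 0.16]), 'ft_torque': array([ 0.03, -0.03, -0.05]), 'finger_gap': 0.9993304838438438}
```

View pics/s0.png

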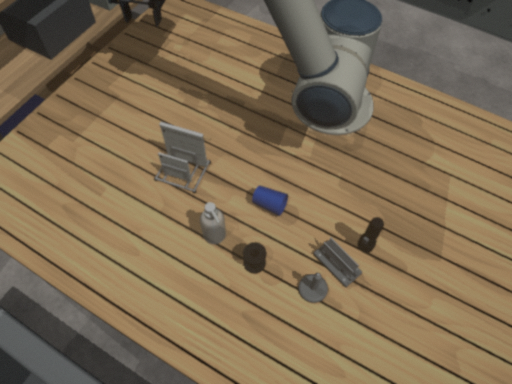

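View pics/t0.png

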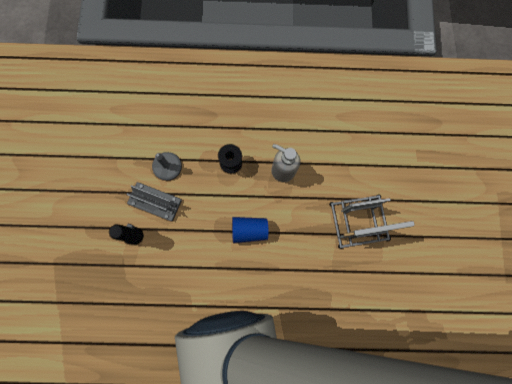

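The scene picture shows the rack with both slates around (185,160), the clip at (337,262) and the spindle at (313,288). The spool is at (255,257), the torch at (371,235), the cup at (270,200) and the dispenser at (213,223). Next I'll enlarge these.

```bash
python3 - <<'E'
import cv2,numpy as np
s=cv2.imread('pics/s0.png');t=cv2.imread('pics/t0.png')
def c(im,x,y,w,h,k): return cv2.resize(im[y:y+h,x:x+w],(w*k,h*k),interpolation=cv2.INTER_CUBIC)
cv2.imwrite('pics/c1.png',np.hstack([c(s,150,115,65,80,6),c(t,320,185,65,80,6)]) )
cv2.imwrite('pics/c1b.png',c(t,325,185,95,70,8))
cv2.imwrite('pics/c2.png',c(s,290,210,100,95,6))
cv2.imwrite('pics/c3.png',c(t,100,140,150,110,5))
E
```

```text
(no output)
```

View pics/c1.png

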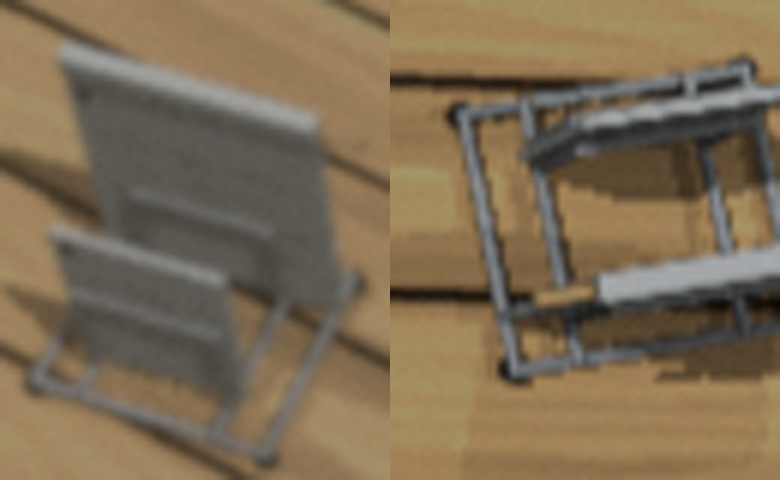

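View pics/c1b.png

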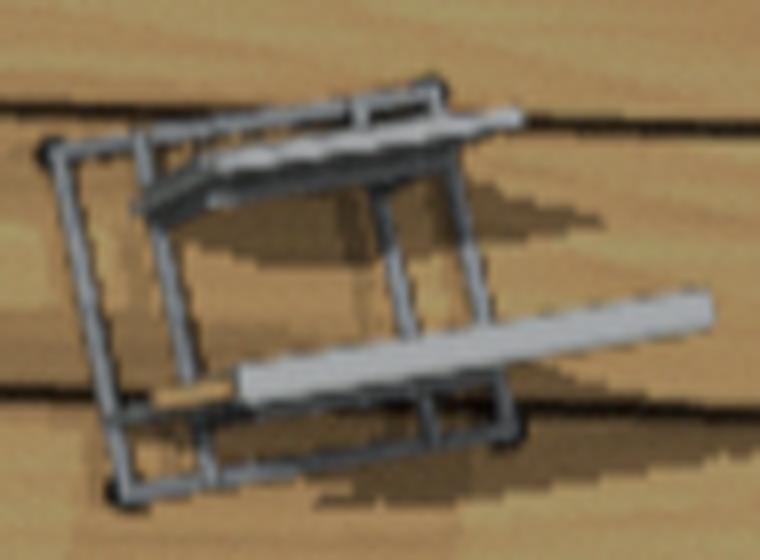

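View pics/c2.png

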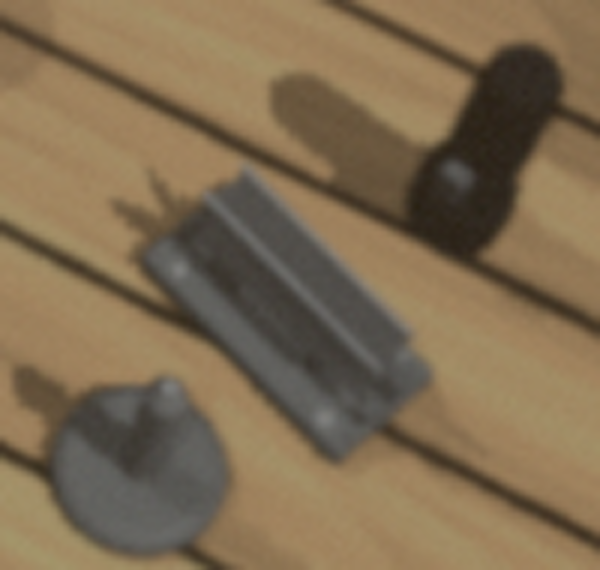

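View pics/c3.png

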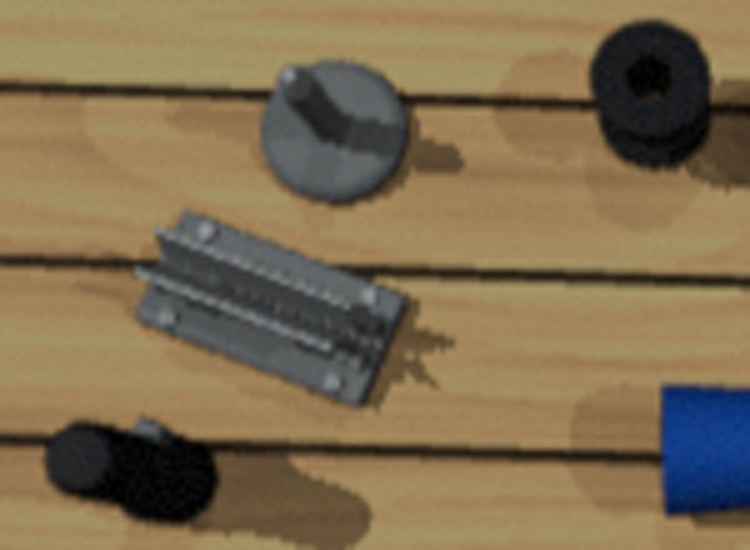

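The enlarged crops show the slate rim, with its pencil end to the left in the top view, plus the rack's feet, the clip's base corners, the spindle tip and foot, and the spool's top ring. I'll measure from these.

```bash
python3 - <<'E'
from h import *
np.set_printoptions(precision=1,suppress=True)
s=ctrl.read_camera('scene');t=ctrl.read_camera('top')
def px(x,y,ox,oy,k): return ((x+.5)/k-.5+ox,(y+.5)/k-.5+oy)
b=lambda x,y:px(x,y,325,185,8)
c3=lambda x,y:px(x,y,100,140,5)
c2=lambda x,y:px(x,y,290,210,6)
c1=lambda x,y:px(x,y,150,115,6)
print('rack',[onz(t,b(*q),5)[:2] for q in [(50,153),(430,88),(512,430),(125,492)]], np.mean([onz(t,b(*q),5)[:2] for q in [(50,153),(430,88),(512,430),(125,492)]],0))
R=[onz(t,b(*q),162) for q in [(238,370),(243,403),(710,292),(714,328)]];print('rim top',R)
print('rim scene@162',[onz(s,c1(*q),162) for q in [(62,45),(318,120)]])
print('pencil', onz(t,b(150,395),154))
C=[onz(t,c3(*q),14)[:2] for q in [(183,212),(405,292),(362,405),(138,318)]];print('clip top',C,np.mean(C,0),[np.linalg.norm(C[i]-C[i-1]) for i in range(4)])
print('clip scene',[onz(s,c2(*q),14)[:2] for q in [(142,250),(335,462),(432,370)]])
print('screws top',[onz(t,c3(*q),15)[:2] for q in [(206,230),(371,295),(333,382),(166,317)]])
print('spindle foot', onz(t,c3(336,131),14), onz(s,c2(141,468),14))
print('post tip',onz(t,c3(290,74),104),onz(s,c2(169,388),104),tri((t,s),(c3(290,74),c2(169,388))))
print('spool top t',onz(t,c3(650,78),70))
for n in ['slate','spool','spindle','clip','torch','dispenser','cup']:
  for nm,p in (('s',s),('t',t)):
    for q in ctrl.regions_of(p,n)[:1]:
      print(n,nm,round(q['conf'],2),q['rect'],q['region'].sum())
      ys,xs=np.nonzero(q['region'])
      if n in('slate','torch','spool','spindle'):print('   ',cv2.minAreaRect(np.c_[xs,ys].astype(np.float32)))
E
python3 - <<'E'
import cv2
s=cv2.imread('pics/s0.png')
cv2.imwrite('pics/c4.png',cv2.resize(s[185:285,190:300],None,fx=6,fy=6,interpolation=cv2.INTER_CUBIC))
E
```

```text
rack [array([ 519.7, -195.8]), array([ 544.6, -319.4]), array([ 435.1, -341.6]), array([ 412.3, -218.1])] [ 477.9 -268.7]
rim top [array([ 437.4, -207.8,  162. ]), array([ 428.7, -208.9,  162. ]), array([ 461.5, -334.1,  162. ]), array([ 451.9, -334.7,  162. ])]
rim scene@162 [array([ 458.1, -335.7,  162. ]), array([ 434.8, -209.5,  162. ])]
pencil [ 430.8 -186.5  154. ]
clip top [array([559.7, 302.8]), array([521.7, 187.7]), array([463.8, 205.7]), array([504.5, 320.8])] [512.4 254.2] [np.float64(58.02839080156943), np.float64(121.15902133589336), np.float64(60.635497685702454), np.float64(122.12989719356295)]
clip scene [array([520.7, 185.5]), array([566.8, 300.9]), array([507.4, 320.2])]
screws top [array([550.5, 290.1]), array([519.5, 204.6]), array([474.8, 220.7]), array([505.3, 306.5])]
spindle foot [604.6 228.2  14. ] [611.  230.4  14. ]
post tip [607.7 230.6 104. ] [609.2 229.6 104. ] (array([608.4, 230.2, 102.8]), [0.3262728696407956, 0.31595599898263155])
spool top t [621.2  65.1  70. ]
slate s 0.83 [161.0, 122.3, 208.9, 168.9] 1265
    ((183.20767211914062, 144.238449096679
[... 453 characters left out ...]
), (29.0, 30.0), 90.0)
spindle t 0.62 [152.2, 152.2, 183.3, 181.0] 650
    ((166.4000244140625, 166.30001831054688), (28.776723861694336, 27.51181411743164), 18.434947967529297)
clip s 0.65 [315.9, 236.5, 364.0, 287.6] 1134
clip t 0.93 [128.5, 182.2, 181.2, 221.2] 1272
torch s 0.63 [359.4, 215.7, 381.6, 254.0] 535
    ((370.5, 234.50001525878906), (17.441329956054688, 38.01315689086914), 26.56505012512207)
torch t 0.84 [109.8, 223.1, 143.3, 245.5] 509
    ((126.56932830810547, 232.93429565429688), (32.46559143066406, 19.308483123779297), 19.98310661315918)
dispenser s 0.83 [195.5, 200.0, 226.5, 243.3] 796
cup s 0.62 [255.4, 186.5, 288.4, 218.2] 661
cup t 0.75 [232.7, 216.9, 271.5, 247.2] 955
```

View pics/c4.png

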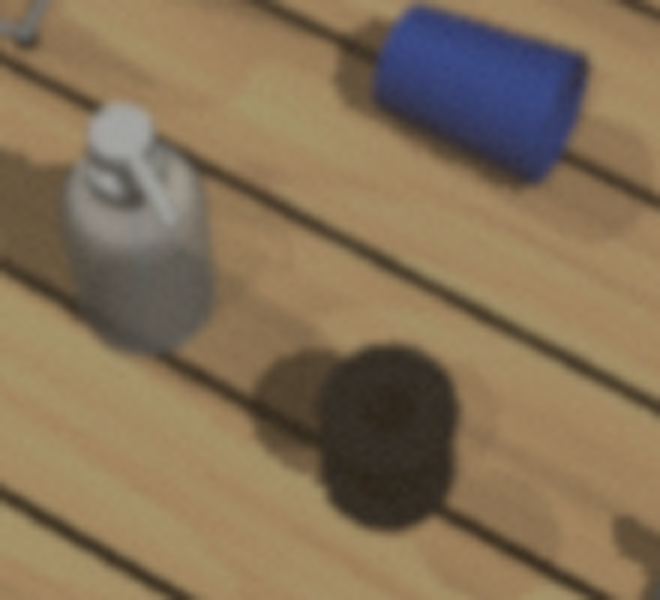

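```bash
python3 - <<'E'
from h import *
np.set_printoptions(precision=1,suppress=True)
s=ctrl.read_camera('scene');t=ctrl.read_camera('top')
print(onz(s,(390.5/6-.5+190+.08,405/6-.5+185),70))
# silhouette fit: model flange circles, compare region
from scipy.optimize import minimize
def circ(p,c,z,r):
    a=np.linspace(0,2*np.pi,60); return np.array([proj(p,(c[0]+r*np.cos(q),c[1]+r*np.sin(q),z)) for q in a])
for name,parts,x0 in (('spool',[(0,30),(9,30),(61,30),(70,30)],(622,62)),('spindle',[(0,38),(14,38)],(607,230))):
  for p,nm in ((s,'s'),(t,'t')):
    g=p['color'].astype(float).sum(2)
    def mask(c):
        k=8; m=np.zeros((384*1,512*1),np.uint8)
        big=np.zeros((100*k,100*k),np.uint8); o=proj(p,(x0[0],x0[1],30)).round()-50
        for (z1,r),(z2,_) in zip(parts[::2],parts[1::2]):
            pts=np.vstack([circ(p,c,z1,r),circ(p,c,z2,r)])
            h=cv2.convexHull(((pts-o+.5)*k).astype(np.float32)).round().astype(np.int32)
            cv2.fillPoly(big,[h],255)
        return cv2.resize(big,(100,100),interpolation=cv2.INTER_AREA)/255.,o.astype(int)
    # image sample: contrast by edge: maximise mean diff in/out ring
    def cost(c):
        m,o=mask(c); sub=p['color'][o[1]:o[1]+100,o[0]:o[0]+100].astype(float)
        # saturation: wood is colored, objects grey
        sat=sub[...,0]-sub[...,2]; i=m>.5
        ring=cv2.dilate(m,np.ones((7,7)))-m
        return np.sum(m*sat)/m.sum()-np.sum(ring*sat)/ring.sum()
    best=min(((cost((x0[0]+a,x0[1]+b)),x0[0]+a,x0[1]+b) for a in range(-9,10) for b in range(-9,10)))
    best=min(((cost((best[1]+a,best[2]+b)),best[1]+a,best[2]+b) for a in np.arange(-1.5,1.6,.5) for b in np.arange(-1.5,1.6,.5)))
    print(name,nm,best)
E
```

```text
[623.   64.4  70. ]
spool s (np.float64(-33.72329356852893), np.float64(624.0), np.float64(63.5))
spool t (np.float64(-57.065065375904325), np.float64(621.5), np.float64(65.5))
spindle s (np.float64(-45.44937029550421), np.float64(608.5), np.float64(228.5))
spindle t (np.float64(-59.98120020508398), np.float64(606.5), np.float64(230.5))
```

```bash
cat >> h.py <<'E'
def go(x,y,z,ang=None):
    s=ctrl.read_state();R=s['ee_rot'];a=np.degrees(np.arctan2(R[1,0],R[0,0]))
    d=R.T@(np.array([x,y,z])-s['tool_pos'])
    print('pos',s['tool_pos'].round(1),'ang',round(a,2),'F',s['contact_force'].round(1),'gap',round(s['finger_gap']*91.2,1),'t',s['clock'])
    print('dp',d.round(1),'yaw',None if ang is None else round((a-ang+180)%360-180,2),'tilt',R[:,1].round(4))
E
python3 -c "
from h import *
go(622.5,64.5,150,-20)"
```

```text
pos [ 184.  -597.3  193. ] ang -72.88 F [-0.3 -0.8 -0.4] gap 91.2 t 2.2
dp [-503.4   43.   613.9] yaw -52.88 tilt [ 0.  0. -1.]
```

Request:
step_arm([
  [-503, -10, 614],
  [-503, -10, 614],
  [-503, -10, 614],
  [-503, -10, 614],
  [-503, -10, 614],
  [-503, -10, 614],
  [-503, -10, 614],
  [-503, -10, 614],
  [-503, -10, 614],
  [-503, -10, 614],
  [-503, -10, 614],
  [-503, -10, 614],
], jaw=[90, 90, 90, 90, 90, 90, 90, 90, 90, 90, 90, 90], yaw=[-53, -53, -53, -53, -53, -53, -53, -53, -53, -53, -53, -53])

```text
clock: 3.7
tool_pos: [599.5, 29.7, 202.6]
ee_rot: [[0.94, 0.0, 0.34], [-0.34, -0.0, 0.94], [0.0, -1.0, -0.0]]
contact_force: [0.8, -1.1, 0.5]
finger_gap: 0.987
```

```bash
python3 -c "
from h import *
go(622.5,64.5,140,-20)"
```

```text
pos [599.5  29.7 202.6] ang -19.87 F [ 0.8 -1.1  0.5] gap 90.0 t 3.7
dp [ 9.8 62.6 40.6] yaw 0.13 tilt [ 4.e-04 -2.e-04 -1.e+00]
```

Request:
step_arm([
  [9.8, 20, 40.6],
  [9.8, 62, 40.6],
  [9.8, 62, 40.6],
], jaw=[90, 90, 90], yaw=[0, 0, 0])

```text
clock: 4.08
tool_pos: [619.5, 62.8, 137.9]
ee_rot: [[0.941, -0.006, 0.339], [-0.339, -0.0, 0.941], [-0.005, -1.0, -0.002]]
contact_force: [-0.2, -0.3, 1.0]
finger_gap: 0.986
```

```bash
python3 -c "
from h import *
go(622.5,64.5,46)
s=ctrl.read_camera('scene');t=ctrl.read_camera('top')
c=lambda im,x,y:cv2.resize(im[y:y+70,x:x+70],None,fx=5,fy=5,interpolation=cv2.INTER_CUBIC)
cv2.imwrite('pics/a1.png',cv2.cvtColor(np.hstack([c(s['color'],220,205),c(t['color'],190,125)]),cv2.COLOR_RGB2BGR))"
```

```text
pos [619.5  62.8 137.9] ang -19.84 F [-0.2 -0.3  1. ] gap 90.0 t 4.075
dp [ 2.8 91.9  2.8] yaw None tilt [-5.7e-03 -1.0e-04 -1.0e+00]
```

View pics/a1.png

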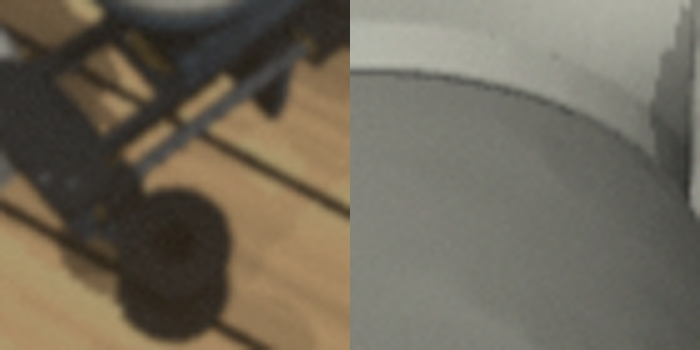

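The scene half shows the open fingers around the spool top, with the flange at crop pixel (175,240). In the top view the arm hides the spool. I'll settle briefly and then descend.

Request:
step_arm([
  [0, 0, 0],
  [0, 0, 0],
], jaw=[90, 90], yaw=[0, 0])

```text
clock: 4.42
tool_pos: [622.1, 62.1, 141.8]
ee_rot: [[0.94, 0.002, 0.341], [-0.341, -0.0, 0.94], [0.002, -1.0, 0.001]]
contact_force: [0.4, 0.0, -0.5]
finger_gap: 0.986
```

```bash
python3 -c "
from h import *
go(622.5,64.5,46)"
```

```text
pos [622.1  62.1 141.8] ang -19.91 F [ 0.4  0.  -0.5] gap 89.9 t 4.425
dp [-0.6 95.8  2.3] yaw None tilt [ 0.002 -0.    -1.   ]
```

Request:
step_arm([
  [0, 40, 2.3],
  [0, 80, 2.3],
  [0, 94, 2.3],
  [0, 94, 2.3],
], jaw=[90, 90, 90, 90], yaw=[0, 0, 0, 0])

```text
clock: 4.92
tool_pos: [622.3, 64.6, 46.7]
ee_rot: [[0.94, -0.0, 0.34], [-0.34, 0.0, 0.94], [-0.0, -1.0, -0.0]]
contact_force: [0.0, 0.1, 0.7]
finger_gap: 0.987
```

Request:
step_arm([
  [0, 0, 0],
  [0, 0, 0],
  [0, 0, 0],
  [0, 0, 0],
  [0, 0, 0],
], jaw=[50, 50, 50, 50, 50], yaw=[0, 0, 0, 0, 0])

```text
clock: 5.55
tool_pos: [622.8, 64.6, 47.0]
ee_rot: [[0.94, 0.001, 0.34], [-0.34, -0.0, 0.94], [0.001, -1.0, 0.0]]
contact_force: [1.6, -1.3, 5.7]
finger_gap: 0.625
```

```bash
python3 -c "
from h import *
go(622.5,64.5,46)"
```

```text
pos [622.8  64.6  47. ] ang -19.88 F [ 1.6 -1.3  5.7] gap 57.0 t 5.55
dp [-0.3  1.  -0.2] yaw None tilt [ 0.0011 -0.     -1.    ]
```

Request:
step_arm([
  [0, 0, 0],
  [0, -20, 0],
  [0, -60, 0],
  [0, -110, 0],
  [0, -110, 0],
], jaw=[50, 50, 50, 50, 50], yaw=[0, 0, 0, 0, 0])

```text
clock: 6.18
tool_pos: [624.4, 64.8, 160.2]
ee_rot: [[0.94, 0.006, 0.34], [-0.34, 0.0, 0.94], [0.006, -1.0, 0.002]]
contact_force: [0.5, 0.3, -1.1]
finger_gap: 0.623
```

```bash
python3 -c "
from h import *
go(607.5,229.7,157)
s=ctrl.read_camera('scene')
save(s,'a2.png')"
```

```text
pos [624.4  64.8 160.2] ang -19.88 F [ 0.5  0.3 -1.1] gap 56.8 t 6.175
dp [-72.    3.1 149.4] yaw None tilt [ 6.3e-03  1.0e-04 -1.0e+00]
```

View pics/a2.png

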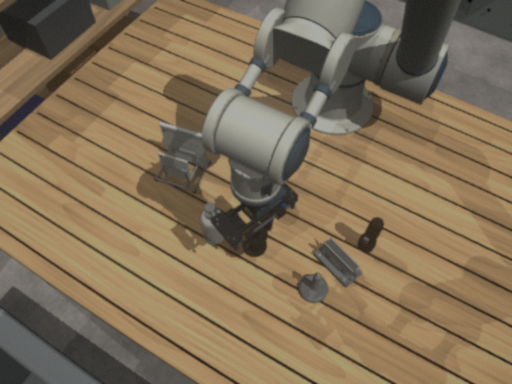

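Request:
step_arm([
  [-18, -5, 37],
  [-36, -8, 75],
  [-54, -8, 112],
  [-68, -8, 140],
  [-72, -8, 149],
  [-72, -8, 149],
  [-72, -8, 149],
  [-72, -8, 149],
], jaw=[50, 50, 50, 50, 50, 50, 50, 50], yaw=[0, 0, 0, 0, 0, 0, 0, 0])

```text
clock: 7.22
tool_pos: [605.4, 228.3, 164.4]
ee_rot: [[0.94, -0.0, 0.341], [-0.341, -0.0, 0.94], [-0.0, -1.0, -0.0]]
contact_force: [1.0, 0.4, -1.4]
finger_gap: 0.626
```

```bash
python3 -c "
from h import *
go(607.5,229.7,157)
s=ctrl.read_camera('scene');t=ctrl.read_camera('top')
c=lambda im,x,y:cv2.resize(im[y:y+100,x:x+70],None,fx=5,fy=5,interpolation=cv2.INTER_CUBIC)
cv2.imwrite('pics/a3.png',cv2.cvtColor(np.hstack([c(s['color'],280,210),c(t['color'],110,125)]),cv2.COLOR_RGB2BGR))"
```

```text
pos [605.4 228.3 164.4] ang -19.94 F [ 1.   0.4 -1.4] gap 57.1 t 7.225
dp [1.5 7.4 2. ] yaw None tilt [-2.e-04 -1.e-04 -1.e+00]
```

View pics/a3.png

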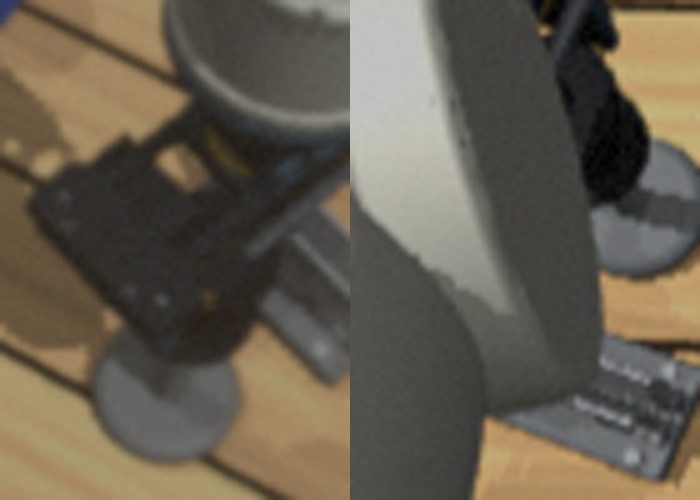

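The spool hangs upright in the fingers. Its lower flange is at about (205,330) in the scene crop, and the spindle foot lies just below at (167,400). I'll correct the offset and lower it in stages.

Request:
step_arm([
  [1.5, 0, 2],
  [1.5, 0, 2],
  [1.5, 8, 2],
  [1.5, 14, 2],
  [1.5, 20, 2],
  [1.5, 20, 2],
], jaw=[50, 50, 50, 50, 50, 50], yaw=[0, 0, 0, 0, 0, 0])

```text
clock: 8.07
tool_pos: [607.0, 230.5, 143.7]
ee_rot: [[0.94, -0.001, 0.34], [-0.34, -0.0, 0.94], [-0.001, -1.0, -0.001]]
contact_force: [0.3, 0.6, -0.9]
finger_gap: 0.629
```

```bash
python3 -c "
from h import *
go(607.5,229.7,130)"
```

```text
pos [607.  230.5 143.7] ang -19.88 F [ 0.3  0.6 -0.9] gap 57.3 t 8.075
dp [ 0.8 13.7 -0.6] yaw None tilt [-1.1e-03 -3.0e-04 -1.0e+00]
```

Request:
step_arm([
  [0.5, 5, -0.5],
  [0.5, 10, -0.5],
  [0.5, 15, -0.5],
  [0.5, 20, -0.5],
  [0.5, 20, -0.5],
], jaw=[50, 50, 50, 50, 50], yaw=[0, 0, 0, 0, 0])

```text
clock: 8.7
tool_pos: [607.4, 230.0, 124.0]
ee_rot: [[0.94, -0.001, 0.34], [-0.34, -0.0, 0.94], [-0.001, -1.0, -0.0]]
contact_force: [0.4, 0.3, -0.5]
finger_gap: 0.626
```

```bash
python3 -c "
from h import *
go(607.5,229.7,61)
print(ctrl.read_state()['ft_torque'])"
```

```text
pos [607.4 230.  124. ] ang -19.88 F [ 0.4  0.3 -0.5] gap 57.1 t 8.7
dp [ 0.2 63.  -0.2] yaw None tilt [-8.e-04 -2.e-04 -1.e+00]
[-0.0263891  -0.09190114  0.0098555 ]
```

Request:
step_arm([
  [0, 12, 0],
  [0, 24, 0],
  [0, 36, 0],
  [0, 48, 0],
  [0, 56, 0],
  [0, 60, 0],
  [0, 60, 0],
], jaw=[50, 50, 50, 50, 50, 50, 50], yaw=[0, 0, 0, 0, 0, 0, 0])

```text
clock: 9.57
tool_pos: [607.6, 230.0, 64.4]
ee_rot: [[0.94, -0.0, 0.34], [-0.34, -0.0, 0.94], [-0.0, -1.0, -0.0]]
contact_force: [-0.1, -0.4, -1.9]
finger_gap: 0.63
```

```bash
python3 -c "
from h import *
go(607.5,229.7,61)
print(ctrl.read_state()['ft_torque'])"
```

```text
pos [607.6 230.   64.4] ang -19.88 F [-0.1 -0.4 -1.9] gap 57.5 t 9.575
dp [-0.   3.4 -0.3] yaw None tilt [-1.e-04 -0.e+00 -1.e+00]
[ 0.02112536 -0.07780736 -0.07031081]
```

Request:
step_arm([
  [0, 1.5, 0],
  [0, 3, 0],
  [0, 4, 0],
  [0, 4, 0],
], jaw=[50, 50, 50, 50], yaw=[0, 0, 0, 0])

```text
clock: 10.07
tool_pos: [607.9, 230.0, 61.0]
ee_rot: [[0.94, 0.001, 0.34], [-0.34, 0.0, 0.94], [0.001, -1.0, 0.0]]
contact_force: [-1.1, -0.1, 5.5]
finger_gap: 0.627
```

Request:
step_arm([
  [0, 0, 0],
  [0, 0, 0],
  [0, 0, 0],
  [0, 0, 0],
], jaw=[80, 80, 80, 80], yaw=[0, 0, 0, 0])

```text
clock: 10.58
tool_pos: [607.6, 230.0, 60.4]
ee_rot: [[0.94, -0.0, 0.34], [-0.34, -0.0, 0.94], [-0.0, -1.0, -0.0]]
contact_force: [-0.4, 0.8, -0.7]
finger_gap: 0.881
```

```bash
python3 -c "
from h import *
go(607.5,229.7,190)"
```

```text
pos [607.6 230.   60.4] ang -19.88 F [-0.4  0.8 -0.7] gap 80.4 t 10.575
dp [  -0.  -129.6   -0.3] yaw None tilt [-1.e-04 -0.e+00 -1.e+00]
```

Request:
step_arm([
  [0, -30, 0],
  [0, -80, 0],
  [0, -135, 0],
  [0, -150, 0],
], jaw=[80, 80, 80, 80], yaw=[0, 0, 0, 0])

```text
clock: 11.08
tool_pos: [609.2, 230.4, 214.3]
ee_rot: [[0.94, 0.005, 0.34], [-0.34, 0.001, 0.94], [0.005, -1.0, 0.003]]
contact_force: [-0.4, -0.2, -1.6]
finger_gap: 0.874
```

```bash
python3 -c "
from h import *
go(447.5,-271.5,210,10.8)"
```

```text
pos [609.2 230.4 214.3] ang -19.88 F [-0.4 -0.2 -1.6] gap 79.7 t 11.075
dp [  18.6    2.7 -527. ] yaw -30.68 tilt [ 0.0054  0.0015 -1.    ]
```

Request:
step_arm([
  [18.6, 0, -527],
  [18.6, 0, -527],
  [18.6, 0, -527],
  [18.6, 0, -527],
  [18.6, 0, -527],
  [18.6, 0, -527],
  [18.6, 0, -527],
  [18.6, 0, -527],
  [18.6, 0, -527],
  [18.6, 0, -527],
  [18.6, 0, -527],
  [18.6, 0, -527],
], jaw=[60, 60, 60, 60, 60, 60, 60, 60, 60, 60, 60, 60], yaw=[-30.7, -30.7, -30.7, -30.7, -30.7, -30.7, -30.7, -30.7, -30.7, -30.7, -30.7, -30.7])

```text
clock: 12.58
tool_pos: [446.2, -270.9, 210.3]
ee_rot: [[0.982, -0.0, -0.189], [0.189, 0.0, 0.982], [-0.0, -1.0, 0.0]]
contact_force: [0.0, -0.1, 0.8]
finger_gap: 0.662
```

```bash
python3 -c "
from h import *
go(447.5,-271.5,135,10.8)
s=ctrl.read_camera('scene');t=ctrl.read_camera('top')
c=lambda im,x,y:cv2.resize(im[y:y+100,x:x+80],None,fx=5,fy=5,interpolation=cv2.INTER_CUBIC)
cv2.imwrite('pics/a4.png',cv2.cvtColor(np.hstack([c(s['color'],280,210),c(t['color'],110,125)]),cv2.COLOR_RGB2BGR))
cv2.imwrite('pics/a5.png',cv2.cvtColor(np.hstack([c(s['color'],140,80),c(t['color'],330,160)]),cv2.COLOR_RGB2BGR))"
```

```text
pos [ 446.2 -270.9  210.3] ang 10.89 F [ 0.  -0.1  0.8] gap 60.4 t 12.575
dp [ 1.2 75.3 -0.9] yaw 0.09 tilt [-3.e-04  4.e-04 -1.e+00]
```

View pics/a4.png

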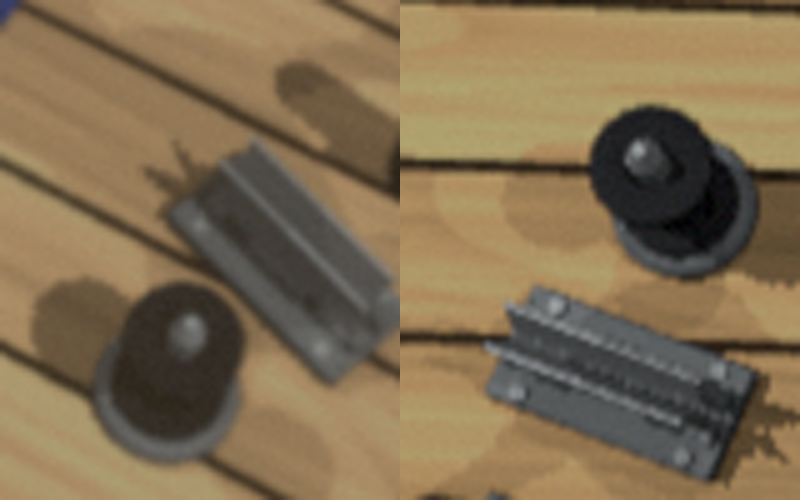

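View pics/a5.png

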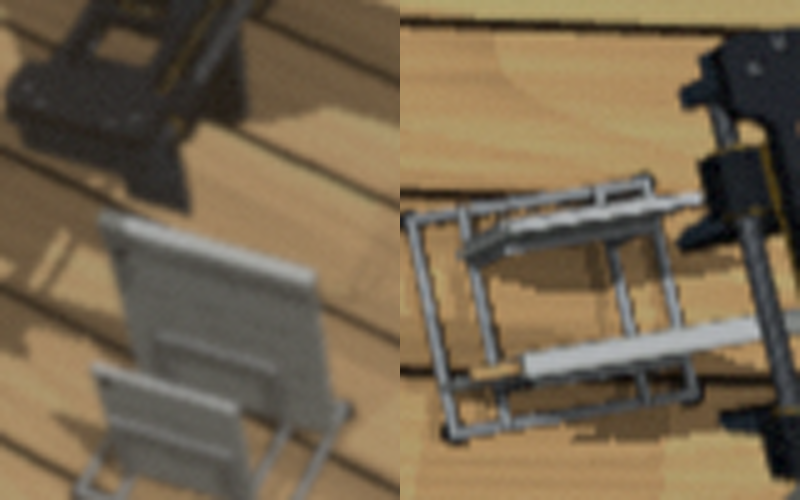

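The top right picture shows the spool flat on the spindle foot with the post tip through its bore. The gripper is over the slate, and I'll check it numerically by projection.

```bash
python3 -c "
from h import *
s=ctrl.read_camera('scene');t=ctrl.read_camera('top')
st=ctrl.read_state();x=st['ee_rot'][:,0];P=st['tool_pos']
for p in (s,t): print(*[proj(p,P+k*x+[0,0,h]).round(1) for k in (-30,30) for h in (0,20)])
c=lambda im,x,y:cv2.resize(im[y:y+70,x:x+90],None,fx=8,fy=8,interpolation=cv2.INTER_CUBIC)
cv2.imwrite('pics/a6.png',cv2.cvtColor(c(t['color'],335,180),cv2.COLOR_RGB2BGR))"
```

```text
[183.7 108.5] [182.8 103.3] [174.1 124.9] [173.  119.8]
[396.9 240.2] [401.2 239.6] [390.  210.4] [394.  208.9]
```

View pics/a6.png

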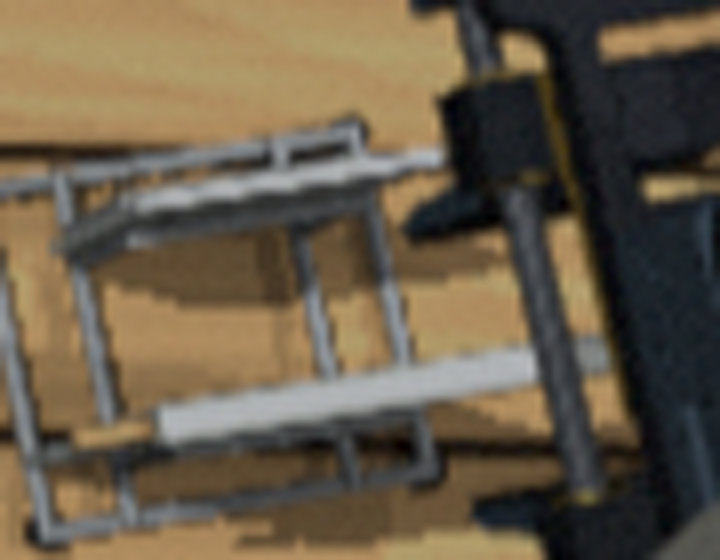

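Request:
step_arm([
  [1.2, 30, -0.9],
  [1.2, 60, -0.9],
  [1.2, 75, -0.9],
  [1.2, 75, -0.9],
], jaw=[60, 60, 60, 60], yaw=[0, 0, 0, 0])

```text
clock: 13.28
tool_pos: [447.0, -272.2, 135.0]
ee_rot: [[0.982, -0.001, -0.188], [0.188, 0.001, 0.982], [-0.001, -1.0, 0.001]]
contact_force: [-1.0, -0.3, -0.1]
finger_gap: 0.662
```

Request:
step_arm([
  [0, 0, 0],
  [0, 0, 0],
  [0, 0, 0],
  [0, 0, 0],
  [0, 0, 0],
  [0, 0, 0],
  [0, 0, 0],
  [0, 0, 0],
], jaw=[5, 5, 5, 5, 5, 5, 5, 5], yaw=[0, 0, 0, 0, 0, 0, 0, 0])

```text
clock: 14.28
tool_pos: [447.3, -272.6, 135.5]
ee_rot: [[0.982, 0.0, -0.188], [0.188, -0.0, 0.982], [0.0, -1.0, -0.0]]
contact_force: [0.8, -0.7, 1.5]
finger_gap: 0.119
```

```bash
python3 -c "
from h import *
go(447.5,-271.5,135,10.8)
print(ctrl.read_state()['ft_torque'])"
```

```text
pos [ 447.3 -272.6  135.5] ang 10.82 F [ 0.8 -0.7  1.5] gap 10.9 t 14.275
dp [0.4 0.5 1. ] yaw 0.02 tilt [ 1.e-04 -0.e+00 -1.e+00]
[ 0.03040308 -0.14090212  0.02681685]
```

Request:
step_arm([
  [0, -8, 0],
  [0, -20, 0],
  [0, -40, 0],
  [0, -60, 0],
  [0, -85, 0],
  [0, -110, 0],
  [0, -115, 0],
  [0, -115, 0],
], jaw=[5, 5, 5, 5, 5, 5, 5, 5], yaw=[0, 0, 0, 0, 0, 0, 0, 0])

```text
clock: 15.28
tool_pos: [447.2, -272.5, 250.4]
ee_rot: [[0.982, 0.0, -0.188], [0.188, -0.0, 0.982], [0.0, -1.0, -0.0]]
contact_force: [-0.2, 0.2, -1.7]
finger_gap: 0.119
```

```bash
python3 -c "
from h import *
go(513.2,253.5,250,-20)
s=ctrl.read_camera('scene');t=ctrl.read_camera('top')
save(s,'b1.png');save(t,'b1t.png')
print(ctrl.read_state()['ft_torque'])"
```

```text
pos [ 447.2 -272.5  250.4] ang 10.82 F [-0.2  0.2 -1.7] gap 10.9 t 15.275
dp [1.636e+02 3.000e-01 5.042e+02] yaw 30.82 tilt [ 1.e-04 -1.e-04 -1.e+00]
[ 0.00378732 -0.1233039   0.11438695]
```

View pics/b1.png

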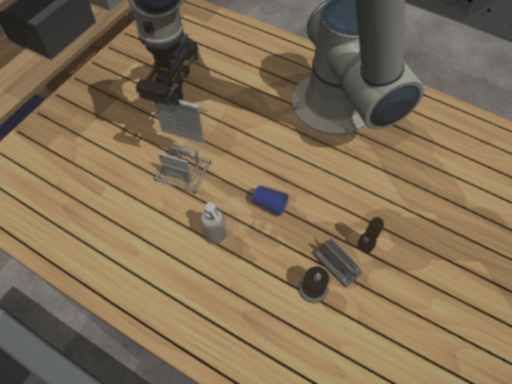

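View pics/b1t.png

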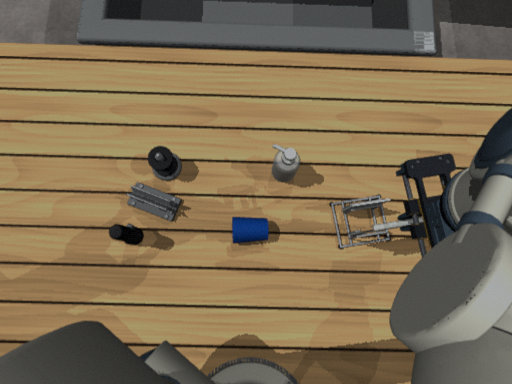

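The slate is out of the rack and hangs upright at (180,120) in the scene. The small slate is still in the rack. I'll measure the slate's offset in the grip.

```bash
python3 -c "
import cv2
s=cv2.imread('pics/b1.png')
cv2.imwrite('pics/b2.png',cv2.resize(s[80:150,140:215],None,fx=8,fy=8,interpolation=cv2.INTER_CUBIC))
t=cv2.imread('pics/b1t.png')
cv2.imwrite('pics/b3.png',cv2.resize(t[195:255,325:425],None,fx=8,fy=8,interpolation=cv2.INTER_CUBIC))"
```

```text
(no output)
```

View pics/b2.png

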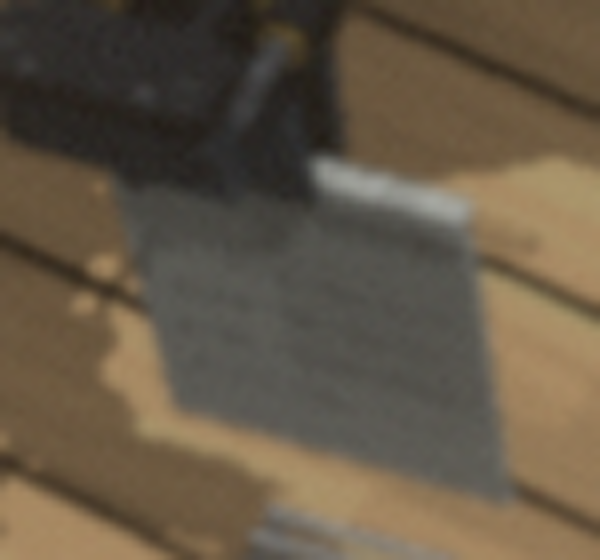

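View pics/b3.png

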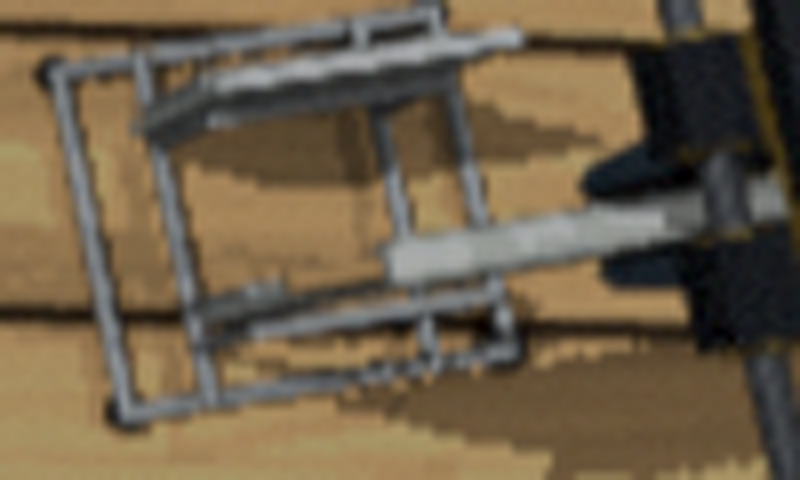

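```bash
python3 - <<'E'
from h import *
np.set_printoptions(precision=1,suppress=True)
s=ctrl.read_camera('scene');t=ctrl.read_camera('top')
st=ctrl.read_state();R=st['ee_rot'];P=st['tool_pos']
px=lambda x,y,ox,oy,k:((x+.5)/k-.5+ox,(y+.5)/k-.5+oy)
for q in [(175,408),(513,500)]:
    w=onz(s,px(*q,140,80,8),P[2]-123.5);print('bottom',w,R.T@(w-P))
w=onz(s,px(470,220,140,80,8),P[2]+26);print('scene rim +y end',w,R.T@(w-P))
for q in [(388,245),(392,283)]:
    w=onz(t,px(*q,325,195,8),P[2]+26);print('top rim end',w,R.T@(w-P))
E
```

```text
bottom [ 459.6 -337.   126.1] [  0.5 123.4 -66. ]
bottom [ 433.  -211.1  126.1] [ -2.1 123.6  62.6]
scene rim +y end [ 438.5 -207.2  275.6] [  3.9 -25.9  65.6]
top rim end [ 438.  -207.8  275.6] [  3.3 -25.9  65.1]
top rim end [ 429.5 -208.4  275.6] [ -5.2 -25.9  66. ]
```

```bash
python3 - <<'E'
from h import *
from scipy.optimize import minimize
s=ctrl.read_camera('scene');t=ctrl.read_camera('top')
def box(p,c,hx,hy,z1,z2):
    a=np.radians(c[2]);ex=np.array([np.cos(a),np.sin(a)]);ey=np.array([-ex[1],ex[0]])
    return np.array([proj(p,(*(np.array(c[:2])+i*hx*ex+j*hy*ey),z)) for i in(-1,1) for j in(-1,1) for z in (z1,z2)])
for p,nm in ((s,'s'),(t,'t')):
    o=(proj(p,(513,254,30)).round()-40).astype(int);k=8
    sub=p['color'][o[1]:o[1]+80,o[0]:o[0]+80].astype(float);sat=sub[...,0]-sub[...,2]
    def cost(c):
        big=np.zeros((80*k,80*k),np.uint8)
        for pts in (box(p,c,31,62,0,14),box(p,c,10,50,14,65)):
            cv2.fillPoly(big,[cv2.convexHull(((pts-o+.5)*k).astype(np.float32)).round().astype(np.int32)],255)
        m=cv2.resize(big,(80,80),interpolation=cv2.INTER_AREA)/255.
        ring=cv2.dilate(m,np.ones((5,5)))-m
        return np.sum(m*sat)/m.sum()-np.sum(ring*sat)/ring.sum()
    best=min((minimize(cost,(513,253.5,y),method='Nelder-Mead',options=dict(initial_simplex=[(513,253.5,y),(519,254,y),(513,260,y),(513,254,y+3)])) for y in (-22,-20,-17)),key=lambda r:r.fun)
    print(nm,best.x,best.fun)
E
```

```text
s [512.73105845 254.31251189 -20.44392492] -39.69519767483546
t [512.54695334 255.5406491  -20.01309217] -56.174686386501534
```

Request:
step_arm([
  [12, 0, 38],
  [27, 0, 84],
  [43, 0, 134],
  [60, 0, 184],
  [76, 0, 234],
  [92, 0, 284],
  [108, 0, 334],
  [125, 0, 384],
  [141, 0, 434],
  [154, 0, 475],
  [163, 0, 505],
  [163, 0, 505],
], jaw=[5, 5, 5, 5, 5, 5, 5, 5, 5, 5, 5, 5], yaw=[2, 5, 8, 11, 14, 17, 20, 23, 26, 29, 30.8, 30.8])

```text
clock: 17.08
tool_pos: [512.4, 255.9, 249.8]
ee_rot: [[0.941, -0.001, 0.34], [-0.34, 0.0, 0.941], [-0.001, -1.0, -0.0]]
contact_force: [0.1, -0.1, -1.6]
finger_gap: 0.118
```

Request:
step_arm([
  [0, 0, 0],
  [0, 0, 0],
  [0, 0, 0],
], jaw=[5, 5, 5], yaw=[0, 0, 0])

```text
clock: 17.45
tool_pos: [512.7, 253.3, 250.6]
ee_rot: [[0.94, 0.0, 0.342], [-0.342, -0.0, 0.94], [0.0, -1.0, 0.0]]
contact_force: [-0.1, -0.2, -2.2]
finger_gap: 0.113
```

```bash
python3 -c "
from h import *
go(512.9,254.3,200,-20)
s=ctrl.read_camera('scene');t=ctrl.read_camera('top')
save(s,'d1.png');save(t,'d1t.png')
c=lambda im,x,y:cv2.resize(im[y:y+100,x:x+80],None,fx=5,fy=5,interpolation=cv2.INTER_CUBIC)
cv2.imwrite('pics/d2.png',cv2.cvtColor(np.hstack([c(s['color'],300,200),c(t['color'],100,150)]),cv2.COLOR_RGB2BGR))"
```

```text
pos [512.7 253.3 250.6] ang -20.03 F [-0.1 -0.2 -2.2] gap 10.3 t 17.45
dp [-0.1 50.6  1. ] yaw -0.03 tilt [ 1.e-04 -0.e+00 -1.e+00]
```

View pics/d2.png

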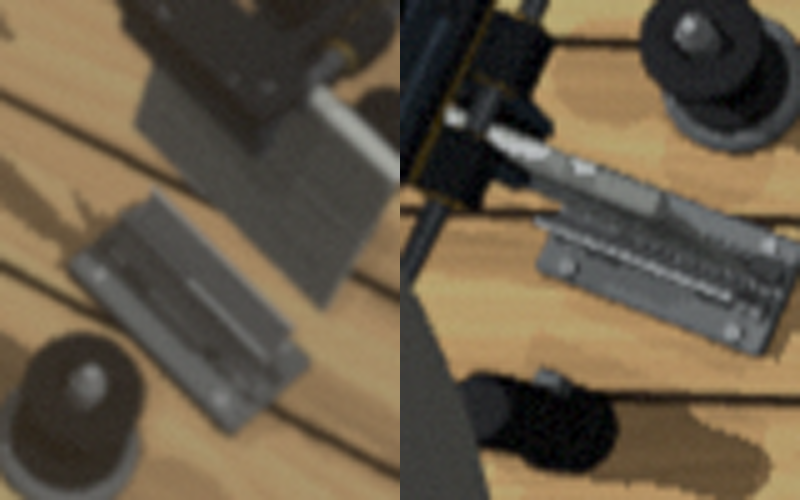

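The slate is parallel to the clip and above it. Its bottom corners are at about (137,125) and (322,305) in the scene crop. I'll check those against the clip axis.

```bash
python3 - <<'E'
from h import *
np.set_printoptions(precision=1,suppress=True)
s=ctrl.read_camera('scene');t=ctrl.read_camera('top')
st=ctrl.read_state();R=st['ee_rot'];P=st['tool_pos']
px=lambda x,y,ox,oy,k:((x+.5)/k-.5+ox,(y+.5)/k-.5+oy)
for q in [(137,125),(322,307)]:
    w=onz(s,px(*q,300,200,5),P[2]-123.5);print('bottom',w,R.T@(w-P))
for q in [(257,372),]: pass
# clip jaw top ends, far (-x) jaw tip line in scene: 
for q in [(155,192),(293,328)]:
    w=onz(s,px(*q,300,200,5),65);print('jaw(-x) top',w,R.T@(w-P))
a=np.radians(-20);C=np.array([512.9,254.3]);ex=np.array([np.cos(a),np.sin(a)]);ey=np.array([-ex[1],ex[0]])
im={n:cv2.resize(p['color'],None,fx=5,fy=5,interpolation=cv2.INTER_CUBIC) for n,p in(('s',s),('t',t))}
for n,p in(('s',s),('t',t)):
    def d(u,v,z,col):
        q=(proj(p,(*(C+u*ex+v*ey),z))+.5)*5; cv2.circle(im[n],(int(q[0]),int(q[1])),3,col,-1)
    for i in(-1,1):
        for j in (-1,1): d(31*i,62*j,14,(255,0,0)); d(9.5*i,50*j,65,(0,255,0))
A=im['s'][1000:1500,1500:1900];B=im['t'][750:1250,500:900]
cv2.imwrite('pics/d3.png',cv2.cvtColor(np.hstack([A,B]),cv2.COLOR_RGB2BGR))
E
```

```text
bottom [490.9 193.2 127. ] [  0.3 123.5 -64.4]
bottom [533.5 311.  127. ] [  0.  123.5  60.9]
jaw(-x) top [487.9 212.3  65. ] [ -9.1 185.5 -47.5]
jaw(-x) top [520.7 304.6  65. ] [ -9.8 185.5  50.5]
```

View pics/d3.png

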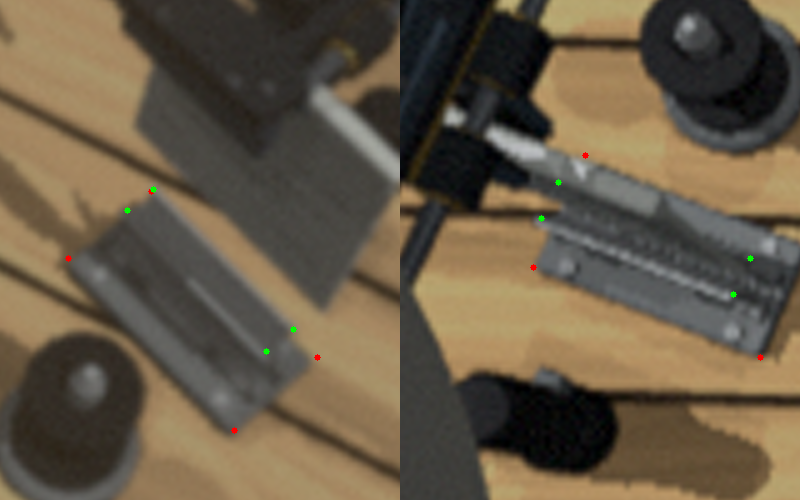

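Request:
step_arm([
  [0, 10, 1.5],
  [0, 30, 1.5],
  [0, 48, 1.5],
  [0, 58, 1.5],
  [0, 58, 1.5],
], jaw=[5, 5, 5, 5, 5], yaw=[0, 0, 0, 0, 0])

```text
clock: 18.27
tool_pos: [512.7, 255.3, 191.7]
ee_rot: [[0.94, -0.001, 0.342], [-0.342, -0.001, 0.94], [-0.001, -1.0, -0.001]]
contact_force: [0.9, -0.6, -0.7]
finger_gap: 0.114
```

```bash
python3 -c "
from h import *
go(512.9,254.7,137.5,-20)
s=ctrl.read_camera('scene');t=ctrl.read_camera('top')
c=lambda im,x,y:cv2.resize(im[y:y+100,x:x+80],None,fx=5,fy=5,interpolation=cv2.INTER_CUBIC)
cv2.imwrite('pics/d4.png',cv2.cvtColor(np.hstack([c(s['color'],300,200),c(t['color'],100,150)]),cv2.COLOR_RGB2BGR))"
```

```text
pos [512.7 255.3 191.7] ang -19.98 F [ 0.9 -0.6 -0.7] gap 10.4 t 18.275
dp [ 0.4 54.2 -0.5] yaw 0.02 tilt [-1.3e-03 -5.0e-04 -1.0e+00]
```

View pics/d4.png

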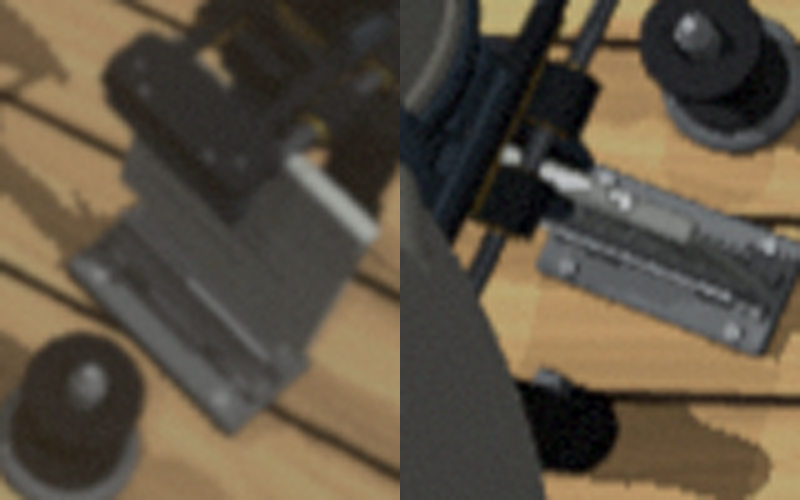

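The slate's lower edge is at the mouth, between the jaws along the whole width in both views. I'll press it in.

Request:
step_arm([
  [0.3, 6, 0],
  [0.3, 12, 0],
  [0.3, 18, 0],
  [0.3, 24, 0],
  [0.3, 30, 0],
  [0.3, 30, 0],
], jaw=[5, 5, 5, 5, 5, 5], yaw=[0, 0, 0, 0, 0, 0])

```text
clock: 19.12
tool_pos: [513.6, 255.4, 162.3]
ee_rot: [[0.94, 0.0, 0.342], [-0.342, 0.0, 0.94], [0.0, -1.0, 0.0]]
contact_force: [0.3, 0.6, -1.3]
finger_gap: 0.115
```

```bash
python3 -c "
from h import *
go(512.9,254.7,137.5,-20)
print(ctrl.read_state()['ft_torque'])"
```

```text
pos [513.6 255.4 162.3] ang -19.98 F [ 0.3  0.6 -1.3] gap 10.5 t 19.125
dp [-0.4 24.8 -0.9] yaw 0.02 tilt [ 4.e-04  2.e-04 -1.e+00]
[ 0.18747656 -0.25887171  0.06725745]
```

```bash
python3 -c "
from h import *
s=ctrl.read_camera('scene');t=ctrl.read_camera('top')
c=lambda im,x,y:cv2.resize(im[y:y+70,x:x+56],None,fx=7,fy=7,interpolation=cv2.INTER_CUBIC)
cv2.imwrite('pics/d5.png',cv2.cvtColor(np.hstack([c(s['color'],312,225),c(t['color'],125,170)]),cv2.COLOR_RGB2BGR))"
```

```text
(no output)
```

View pics/d5.png

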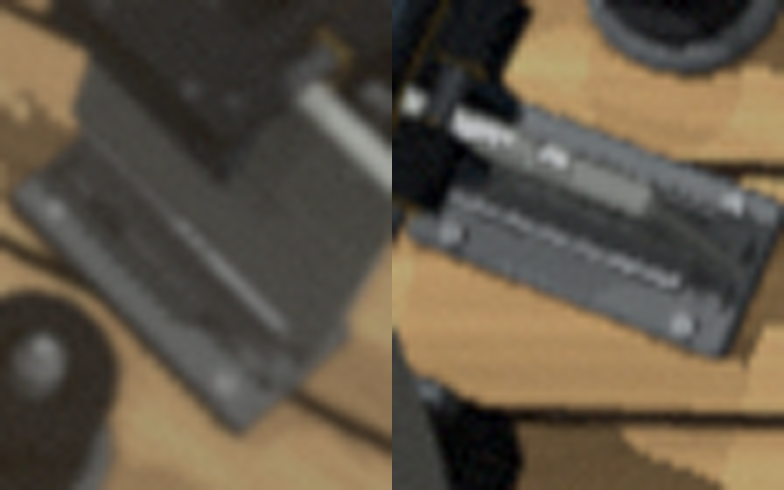

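The plate stands between the two jaw edges in both views: the near jaw line is at (338,256)–(353,272) in the scene, and the far jaw line is visible on the other side from the top. I'll continue in small steps.

Request:
step_arm([
  [-0.3, 4, -0.5],
  [-0.3, 8, -0.5],
  [-0.3, 12, -0.5],
], jaw=[5, 5, 5], yaw=[0, 0, 0])

```text
clock: 19.6
tool_pos: [513.5, 255.1, 150.9]
ee_rot: [[0.94, 0.001, 0.342], [-0.342, 0.0, 0.94], [0.001, -1.0, 0.001]]
contact_force: [0.1, -0.9, 8.0]
finger_gap: 0.115
```

Request:
step_arm([
  [0, 3, 0],
  [0, 6, 0],
], jaw=[5, 5], yaw=[0, 0])

```text
clock: 19.85
tool_pos: [513.4, 255.1, 144.8]
ee_rot: [[0.94, 0.001, 0.342], [-0.342, 0.0, 0.94], [0.001, -1.0, 0.001]]
contact_force: [0.0, -0.7, 7.0]
finger_gap: 0.118
```

```bash
python3 -c "
from h import *
go(512.9,254.7,137.5,-20)
print(ctrl.read_state()['ft_torque'])"
```

```text
pos [513.4 255.1 144.8] ang -19.98 F [ 0.  -0.7  7. ] gap 10.8 t 19.85
dp [-0.4  7.3 -0.6] yaw 0.02 tilt [ 1.3e-03  4.0e-04 -1.0e+00]
[-0.04942048 -0.16729174  0.02841494]
```

Request:
step_arm([
  [0, 3, 0],
  [0, 5, 0],
], jaw=[5, 5], yaw=[0, 0])

```text
clock: 20.1
tool_pos: [513.4, 255.1, 139.8]
ee_rot: [[0.94, 0.001, 0.342], [-0.342, 0.0, 0.94], [0.001, -1.0, 0.001]]
contact_force: [0.9, 0.7, 7.3]
finger_gap: 0.119
```

Request:
step_arm([
  [0, 1, 0],
  [0, 2, 0],
], jaw=[5, 5], yaw=[0, 0])

```text
clock: 20.35
tool_pos: [513.4, 255.1, 137.8]
ee_rot: [[0.94, 0.001, 0.342], [-0.342, 0.0, 0.94], [0.001, -1.0, 0.001]]
contact_force: [-0.4, 0.5, 5.7]
finger_gap: 0.119
```

Request:
step_arm([
  [0, 1, 0],
  [0, 1, 0],
], jaw=[5, 5], yaw=[0, 0])

```text
clock: 20.6
tool_pos: [513.9, 255.1, 137.6]
ee_rot: [[0.94, 0.002, 0.342], [-0.342, 0.001, 0.94], [0.002, -1.0, 0.001]]
contact_force: [-0.0, -1.3, 15.7]
finger_gap: 0.117
```

Contact came at z = 137.6, where the floor was predicted (137.5). One more slight press.

Request:
step_arm([
  [0, 1, 0],
  [0, 1, 0],
], jaw=[5, 5], yaw=[0, 0])

```text
clock: 20.85
tool_pos: [514.5, 255.0, 137.5]
ee_rot: [[0.94, 0.004, 0.342], [-0.342, 0.001, 0.94], [0.003, -1.0, 0.002]]
contact_force: [-3.4, -5.0, 29.5]
finger_gap: 0.115
```

```bash
python3 -c "
from h import *
go(512.9,254.7,137.5,-20)
print(ctrl.read_state()['ft_torque'])"
```

```text
pos [514.5 255.  137.5] ang -19.98 F [-3.4 -5.  29.5] gap 10.5 t 20.85
dp [-1.4 -0.  -0.8] yaw 0.02 tilt [ 3.9e-03  6.0e-04 -1.0e+00]
[-1.01201598  0.48103304  0.07363881]
```

Home: 29.5 N with no further travel. I'll ease off, release and retreat straight up.

Request:
step_arm([
  [0, -1.5, 0],
  [0, -1.5, 0],
  [0, -1.5, 0],
  [0, -1.5, 0],
  [0, -1.5, 0],
], jaw=[5, 40, 40, 40, 40], yaw=[0, 0, 0, 0, 0])

```text
clock: 21.48
tool_pos: [512.9, 255.0, 136.8]
ee_rot: [[0.94, -0.0, 0.342], [-0.342, -0.0, 0.94], [-0.0, -1.0, -0.0]]
contact_force: [-0.6, 0.1, -0.0]
finger_gap: 0.437
```

Request:
step_arm([
  [0, -10, 0],
  [0, -40, 0],
  [0, -80, 0],
  [0, -120, 0],
  [0, -120, 0],
], jaw=[40, 40, 40, 40, 40], yaw=[0, 0, 0, 0, 0])

```text
clock: 22.1
tool_pos: [514.5, 255.6, 260.7]
ee_rot: [[0.94, 0.006, 0.342], [-0.342, 0.002, 0.94], [0.005, -1.0, 0.004]]
contact_force: [-0.3, 0.6, -0.6]
finger_gap: 0.438
```

```bash
python3 -c "
from h import *
go(420,-50,300)"
```

```text
pos [514.5 255.6 260.7] ang -19.98 F [-0.3  0.6 -0.6] gap 39.9 t 22.1
dp [  15.8  -40.5 -319.3] yaw None tilt [ 0.0057  0.0021 -1.    ]
```

Now back off clear of the cameras' view of the clip, to check.

Request:
step_arm([
  [15, -40, -320],
  [15, -40, -320],
  [15, -40, -320],
  [15, -40, -320],
  [15, -40, -320],
  [15, -40, -320],
  [15, -40, -320],
  [15, -40, -320],
  [15, -40, -320],
], jaw=[40, 40, 40, 40, 40, 40, 40, 40, 40], yaw=[0, 0, 0, 0, 0, 0, 0, 0, 0])

```text
clock: 23.22
tool_pos: [417.9, -49.8, 296.7]
ee_rot: [[0.94, -0.001, 0.34], [-0.34, 0.0, 0.94], [-0.001, -1.0, 0.0]]
contact_force: [-1.0, -0.3, 0.7]
finger_gap: 0.439
```

```bash
python3 -c "
from h import *
np.set_printoptions(precision=1,suppress=True)
s=ctrl.read_camera('scene');t=ctrl.read_camera('top')
save(s,'e1.png');save(t,'e1t.png')
C=np.array([512.9,254.3]);a=np.radians(-20);ex=np.array([np.cos(a),np.sin(a)]);ey=np.array([-ex[1],ex[0]])
im={}
for n,p in(('s',s),('t',t)):
    im[n]=cv2.resize(p['color'],None,fx=5,fy=5,interpolation=cv2.INTER_CUBIC)
    for i in(-1,1):
        for j in(-1,1):
            q=(proj(p,(*(C+5.5*i*ex+65*j*ey),164))+.5)*5;cv2.circle(im[n],(int(q[0]),int(q[1])),2,(0,255,0),-1)
A=im['s'][900:1450,1500:1900];B=im['t'][700:1250,450:850]
cv2.imwrite('pics/e2.png',cv2.cvtColor(np.hstack([A,B]),cv2.COLOR_RGB2BGR))
for n in ('torch','dispenser','cup','small_slate'):
  for p in(s,t): print(n,[q['rect'] for q in ctrl.regions_of(p,n)[:1]])
"
```

```text
torch [[359.2, 213.7, 383.4, 253.1]]
torch [[107.5, 223.5, 141.4, 246.3]]
dispenser [[196.8, 201.2, 228.1, 242.5]]
dispenser []
cup [[253.6, 185.2, 289.4, 220.9]]
cup []
small_slate [[159.4, 151.1, 191.7, 183.8]]
small_slate [[101.8, 175.9, 178.1, 209.8]]
```

View pics/e2.png

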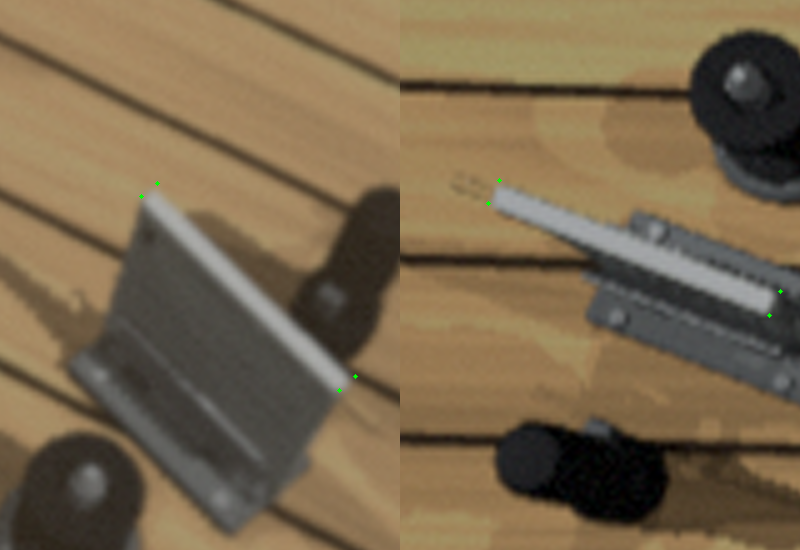

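View pics/e1t.png

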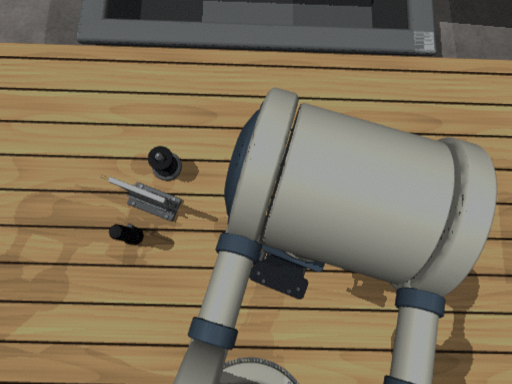

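View pics/e1.png

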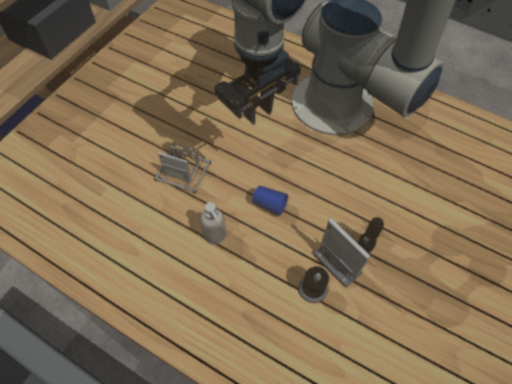

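The slate stands upright in the clip, with its rim ends within about 2 mm of where a home, centred slate should project. The spool is on the spindle at (315,283). The torch, cup, dispenser and small slate sit where they were, so I'm handing in.

```bash
python3 -c "
from station import ctrl
print(ctrl.hand_in())"
```

```text
the job is handed in; nothing more can be done
None
```

I put the spool on the spindle first. Then I took the large slate from the rack, pressed it into the clip, let go of everything and handed the job in at about 23 s.

- **Spool:** it went down over the post with almost no side force and met the foot at the expected height. The pictures show it flat on the foot. The gripper read 57 mm across the 60 mm flange; I didn't find out why, and the spool held and fitted all the same.
- **Slate:** the lower edge stopped at 137.6 mm tool height, where 137.5 was predicted for the slot floor. It took 29.5 N with no further travel. After release it stands upright, its rim ends within about 2 mm of where they should be in both views. Along the clip, my position estimates disagreed by 1 to 3 mm, so the centring is good only to that.
- **Bystanders:** in the scene camera, the torch, dispenser, cup and small slate are within 1 to 3 pixels of where they started. At the end the arm hid the dispenser, cup and rack from the top camera, so I checked those from one view only. The network's top-view hit for the small slate was really the large slate in the clip, so I ignored it.

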